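# Proof-pull a satellite board with a slide gauge

## Task

Proof-test the board in the satellite frame: first push the gauge's red drag pointer back to zero, then pull the orange bar until the gauge reads 12 newtons (pointer in the green band) and keep the pull there for a second, never pulling well past the band. Ease the bar back in gently without letting it snap, leaving the red pointer standing in the green band as the record, and do not push the spacer rack, screwdriver or screw tray about.

Things in the scene. Friction and masses are not known exactly. Their poses are not given: they have to be found in the camera images.
- fixture: Pull-test fixture, fixed to the bench: aluminium plate 300 x 130 x 12 mm, satellite frame (100 x 100 mm, top 79 mm above the bench, dark panel lid) on its far end, two black rails carrying the gauge. Origin: on the bench under the pull axis, 70 mm nearer the robot than the plate's centre. x runs along the pull axis from orange bar to satellite frame (pull is along -x), z up.
- green_band (a point): Centre of the green band (5 mm wide) on the white scale atop the blue gauge (100 x 44 mm, top 62 mm above the bench). The gauge glides in its rails along the fixture's x: the hidden link to the board has unknown play, so when pulled the whole gauge first follows for 0 to 20 mm at about 3.5 N (a push drives it back likewise), then stops dead, and only then the spring stretches fully. Axes as the fixture's.
- pull_bar (a point): Middle of the orange pull bar: round, 12 mm diameter, 84 mm long across the pull axis, centre 50 mm above the bench. Near side of an open steel stirrup: behind it (fixture +x) is a clear window 59 mm along the pull axis, 64 mm wide, open above, with bare bench or the 12 mm plate below, closed at the far side by a 10 mm square yoke. Axes as the fixture's.
- plunger (a joint): Travel of the orange bar's stirrup out of the gauge, m: 0 = fully in, up to 0.036. A spring of 0.6 N per mm pulls it back (plus about 0.6 N friction with the pointer), so the gauge reads 12 N at 0.020; let go under load it snaps back.
- pointer_top (a point): Centre of the top of the red drag pointer: an upright tab on the gauge's top, 8 mm along the pull axis, 16 mm wide, from 65 to 91 mm above the bench, with a thin red needle at its foot over the scale. Axes as the fixture's.
- pointer (a joint): Red drag pointer's reading, m: 0 = zero (its stop, towards the satellite frame), growing towards the orange bar up to 0.036. A push of 0.5 N slides it; it stays where left. The stirrup coming out pushes it along (same value) and leaves it at the furthest pull. It starts beyond the green band, which covers 0.0175 to 0.0225 (10.5 to 13.5 N).
- spacer_rack: Bystander: black rack 90 x 66 mm with twelve yellow-capped black spacers, 64 mm high, loose, on the fixture's left. Origin under its centre.
- driver: Bystander: screwdriver, 170 mm long, red handle, lying loose on the fixture's left near the bar. Origin under its middle.
- screw_tray: Bystander: open white screw tray 100 x 70 x 22 mm, loose, on the fixture's right. Origin under its centre.

How it is judged:
On the way, in this order (a step that is already met when the one before it is completed fails the run):
1. the red pointer is pushed back to zero (within 3 mm), the pull bar in (value of joint each of pointer, plunger below 0.003 m), for 0.2 s.
2. the bar is pulled to 12 N (travel 16.5 to 23.5 mm) and kept there for 0.8 s, the pointer with it (value of joint plunger between 0.0165 and 0.0235 m and value of joint pointer between 0.0165 and 0.0235 m), for 0.8 s.
At the end, for the whole second after the job is handed in: The red pointer stands at 16.5 to 23.5 mm (in or within 1 mm of the green band), the pull bar is back in (travel under 3 mm), at rest and released (value of joint pointer between 0.0165 and 0.0235 m and value of joint plunger below 0.003 m and velocity of joint plunger between -0.01 and 0.01 m/s); the robot touches nothing.
It fails at once if the gauge is over-pulled: bar travel above 27.5 mm (16.5 N) (value of joint plunger above 0.0275 m).
It fails at once if the bar snaps back: faster than 0.2 m/s (velocity of joint plunger below -0.2 m/s).
It fails at once if spacer rack, screwdriver or screw tray pushed more than 30 mm (distance of any of spacer_rack, driver, screw_tray from where it was at the start of the episode above 0.03 m).
It also fails if it takes over 61 s, if anything falls off the work surface, if the arm or the gripper's body presses on something with over 40 N, if the wrist force passes 120 N, or if a joint passes its speed limit or range.

## Robot

A 6-joint arm with a two-finger parallel gripper is mounted at the origin on the work surface. World frame = base frame: x ahead of the robot, y to its left, z up, the work surface at z = 0. Lengths are in m, angles in rad, forces in N, time in s.
With the tool pointing down it reaches from about 0.25 to 0.775 m from the base axis. Payload 4 kg.
Tool frame: the origin (TCP) lies at the very end of the fingers, on their centre line; the grasp point (between the pads) lies 19 mm behind it (bot.hold_point_z is the distance from the TCP to the grasp point, in m); z points along the fingers, x is the direction in which the jaws open and shut, and the axes are right-handed (so a half turn about z gives the same grasp; the last joint's range is limited). The gripper opens to 94 mm and grips with 3 to 60 N. Pads are 16 mm wide; open, the fingers measure 119 mm over their backs; the gripper's body (75 mm by 177 mm) begins 78 mm behind the grasp point.
Start: joints at [1.157, 0.087, 1.371, -0, 1.684, -0.103], TCP at [0.168, 0.524, 0.17] pointing down, gripper open.
Joint ranges: [-3.1, 3.1], [-0.76, 2.03], [0.27, 2.55], [-1.08, 4.22], [0.17, 2.65], [-2.57, 2.57]. Speed limits (rad/s): [2.79, 2.79, 3.14, 3.14, 3.14, 3.14].

## Interface

Orientations are given as a unit quaternion [x, y, z, w].
In Python, from rig import status, imaging, bot gives the robot as it stands.
- The arm moves only by the tool servo_tool, never from a script. Its argument "targets" is a list of rows, each a list of 3 entries, a list of its own where there are three numbers: the shift along the world's x, y, z in m, then the turn, a rotation vector about the world's x, y, z in degrees, then the opening in per cent of the stroke, from 0 (shut) to 100 (fully open). A call has 1 to 5 rows; each row is the pose to reach, as a shift and turn from the pose commanded when the call began; what a row does not reach only later rows make up. A row lasts 1/8 s, in which the tool goes at most 62.5 mm and 10.7 degrees, less where a joint would pass 70% of its speed; a pose out of reach is approached as far as the arm can. A call with a gripper value outside its range is refused whole. The fingers move at their own pace and stop on an object; "force" is the grip in N (left out, the last holds). Time passes only in rows, so rows that repeat a pose let the fingers close. It gives the time, the measured TCP pose, the force and the opening at its end, in the units of the state.
- status.sense(): the state, without advancing time (a new reading comes with each control period).
- imaging.camera(name): name is "scene" or "top"; returns the picture (384x512x3 uint8, red, green, blue); there is no depth.
- imaging.camera_params(name): a dict with "intrinsics" (3x3 intrinsics, pixels), "pose" (4x4, takes a point from camera to world coordinates). Camera axes: x right, y up, looking along -z (the intrinsics and any distortion apply to the point x, -y, -z); pixel columns grow to the right and rows downward; lengths in m; the calibration is good to about 2 mm. A picture is of the moment at which its call begins. camera_params takes no time and is no camera call.
- bot.hand_in(): hands the job in, once; it reports no verdict.
The state is a dict: "clock": time; "joint_positions": joint angles; "dq": joint speeds; "joint_torque": joint torques, N m; "tcp_pos": TCP position; "tool_rot": TCP orientation; "contact_force": force on the tool from outside, world axes, zero at the start; "wrist_torque": the same for the moment, N m; "width": finger opening in m.
Only numpy, scipy, OpenCV 4.12 (cv2) and the standard library are available. Lean on these libraries where they do the work, as an engineer would, in place of code of your own. Each camera call takes 0.05 s, during which the arm holds its last target.

## Working session

There is one attempt and no reset: what is moved stays moved. The work goes in short steps, Python scripts to look and compute and a tool call to move; the robot and the scene stay as the last step left them, time stands still between calls to the robot, and variables do not carry over. Pictures are saved under pics/ and viewed, and the job is handed in when it is done.

Besides the shell and the picture viewer there is one more tool, called by a JSON object that holds its "op" and its "data", one argument or row to a line. servo_tool: Moves the arm, as the interface text tells. Its arguments: {"type":"object","properties":{"targets":{"type":"array","items":{"type":"array"}},"force":{"type":"number"}},"required":["targets"]}

```bash
mkdir -p pics; ls
cat > h.py <<'E'
import numpy as np, cv2
from rig import status, imaging, bot
def snap(name,fn):
    im=imaging.camera(name); cv2.imwrite('pics/'+fn,im[:,:,::-1]); return im
def crop(im,r0,r1,c0,c1,fn,k=None):
    k=k or min(800/(c1-c0),600/(r1-r0))
    cv2.imwrite('pics/'+fn,cv2.resize(im[r0:r1,c0:c1,::-1],None,fx=k,fy=k,interpolation=cv2.INTER_CUBIC)); print('scale',k)
def ray(name,u,v,z):
    p=imaging.camera_params(name);K=np.array(p['intrinsics']);T=np.array(p['pose'])
    d=np.linalg.inv(K)@[u,v,1]; d=T[:3,:3]@np.array([d[0],-d[1],-d[2]]); o=T[:3,3]
    return o+d*(z-o[2])/d[2]
def proj(name,P):
    p=imaging.camera_params(name);K=np.array(p['intrinsics']);T=np.array(p['pose'])
    c=T[:3,:3].T@(np.array(P)-T[:3,3]); q=K@[c[0],-c[1],-c[2]]; return q[:2]/q[2]
E
python3 - <<'E'
from h import *
for n in('scene','top'):
    im=snap(n,n+'0.png'); p=imaging.camera_params(n); print(n,p)
print(status.sense())
E
```

```text
pics
scene {'intrinsics': array([[423.73383933,   0.        , 254.43471505],
       [  0.        , 423.73383933, 193.89717549],
       [  0.        ,   0.        ,   1.        ]]), 'pose': array([[-0.83171227, -0.35497677,  0.42690303,  1.02000614],
       [ 0.55519356, -0.53708066,  0.63506257,  0.64143388],
       [ 0.0038489 ,  0.76520315,  0.64377739,  0.67335829],
       [ 0.        ,  0.        ,  0.        ,  1.        ]])}
top {'intrinsics': array([[360.51980324,   0.        , 255.5967159 ],
       [  0.        , 360.51980324, 195.80444752],
       [  0.        ,   0.        ,   1.        ]]), 'pose': array([[ 0.00723765,  0.98712473, -0.15978854,  0.51162921],
       [-0.99885948,  0.01467827,  0.04543436,  0.07313954],
       [ 0.0471948 ,  0.15927746,  0.98610514,  0.79108128],
       [ 0.        ,  0.        ,  0.        ,  1.        ]])}
{'clock': 0.1, 'joint_positions': array([ 1.15687029e+00,  8.78865589e-02,  1.37207263e+00, -1.24114171e-05,
        1.68361703e+00, -1.03115933e-01]), 'dq': array([-0.00110013, -0.00377727, -0.00309753, -0.00040101, -0.00230293,
        0.00029992]), 'joint_torque': array([ 2.96973340e-03, -3.41251802e+01, -3.03301585e+01,  7.22001493e-02,
        3.04199662e-02, -1.01307837e-04]), 'tcp_pos': array([0.1679964 , 0.52312413, 0.16843379]), 'tool_rot': array([ 8.08031578e-01,  5.89138341e-01, -8.54178065e-04,  5.04035332e-04]), 'contact_force': array([ 1.57466261,  1.07197608, -0.69874047]), 'wrist_torque': array([ 0.02156031, -0.01432264, -0.01785203]), 'width': 0.09398398366882692}
```

View pics/scene0.png

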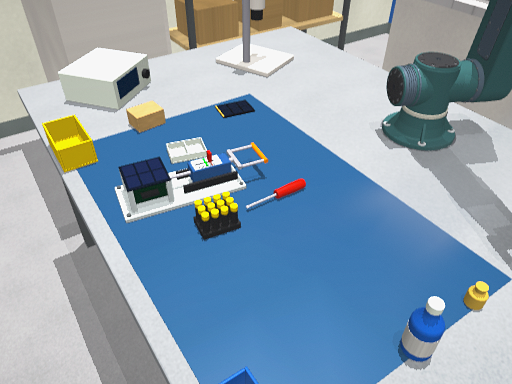

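View pics/top0.png

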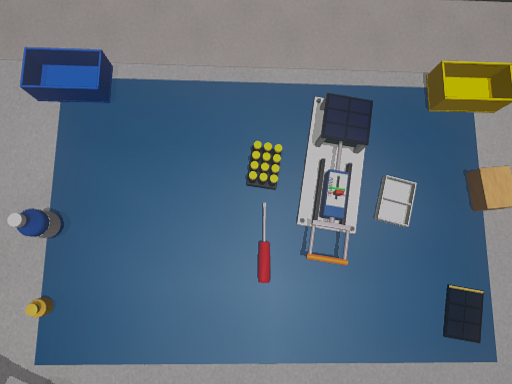

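Run:
```python
from h import *
a=cv2.imread('pics/top0.png')[:,:,::-1]; crop(a,85,275,290,390,'t0c.png',4)
crop(a,160,270,295,365,'t0d.png',8) if 0 else None
crop(a,165,235,300,370,'t0e.png',8)
b=cv2.imread('pics/scene0.png')[:,:,::-1]; crop(b,130,220,110,280,'s0c.png',4.7)
```

```text
scale 4
scale 8
scale 4.7
```

View pics/t0c.png

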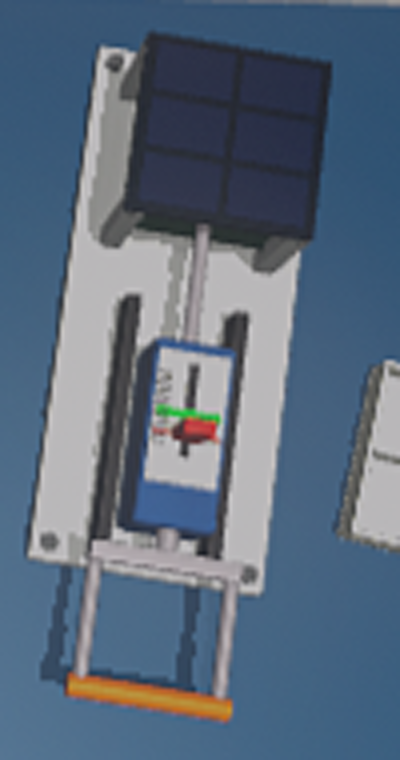

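View pics/t0e.png

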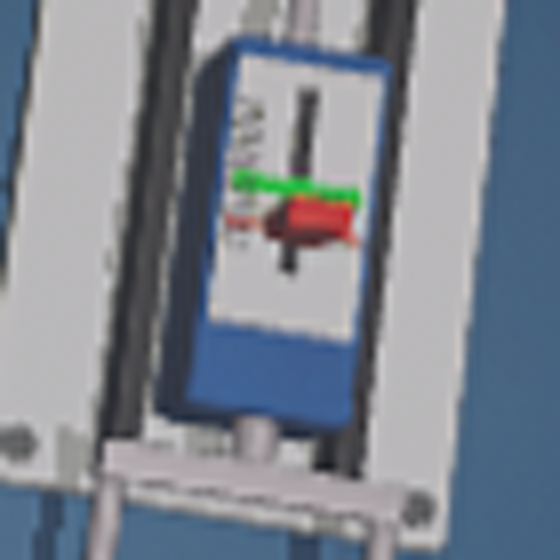

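View pics/s0c.png

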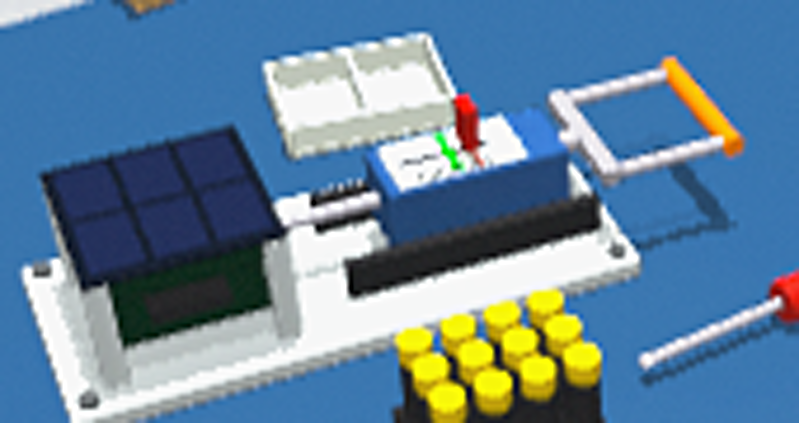

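The top view shows the bar at about (327,259), the green band at (337,188) and the red tab top at about (341,192). The tray is to the right, the rack and driver to the left. I'll turn these into world coordinates.

Run:
```python
from h import *
t=lambda x,y:(x/4-.375+290,y/4-.375+85)
e=lambda x,y:(x/8-.44+300,y/8-.44+165)
s=lambda x,y:(x/4.7-.4+110,y/4.7-.4+130)
def R(l,n,uv,z): p=ray(n,*uv,z); print(l,n,np.round(uv,1),p.round(4)); return p
bl=R('barL','top',t(70,685),.05); br=R('barR','top',t(230,709),.05); print(np.linalg.norm(bl-br),(bl+br)/2)
sl=R('barFarRight','scene',s(670,66),.05); sr=R('barNearLeft','scene',s(735,148),.05);print(np.linalg.norm(sl-sr),(sl+sr)/2)
pc=[R(l,'top',t(*q),.012) for l,q in (('TL',(101,46)),('BL',(30,555)),('BR',(262,594)))]
print(np.linalg.norm(pc[0]-pc[1]),np.linalg.norm(pc[1]-pc[2])); d=pc[0]-pc[1]; print('yaw',np.degrees(np.arctan2(d[1],d[0])),'origin?',(pc[0]+pc[2])/2-0.07*d/np.linalg.norm(d))
d=bl-br; print('yaw bar',np.degrees(np.arctan2(-d[0],d[1])))
R('green','top',e(297,188),.0625); R('green','scene',s(448,151),.0625)
R('tabtop','top',e(330,219),.091); R('tabtop','scene',s(464,99),.091)
R('gauge tl','top',e(240,38),.062); R('gauge br','top',e(352,425),.062)
R('tray tl','top',(385,178),.022);R('tray bl','top',(377,220),.022)
R('rack','top',(282,148),.064);R('rack','top',(278,178),.064);R('driver','top',(264,262),.015);R('drivertip','top',(264,205),.01)
```

```text
barL top [307.1 255.9] [ 0.5089 -0.0673  0.05  ]
barR top [347.1 261.9] [ 0.4974 -0.1497  0.05  ]
0.08320632861128997 [ 0.50316319 -0.10851576  0.05      ]
barFarRight scene [252.2 143.6] [ 0.4964 -0.1495  0.05  ]
barNearLeft scene [266.  161.1] [ 0.5112 -0.0641  0.05  ]
0.08665004949272989 [ 0.50379749 -0.10684157  0.05      ]
TL top [314.9  96.1] [ 0.8734 -0.0983  0.012 ]
BL top [297.1 223.4] [ 0.5784 -0.0537  0.012 ]
BR top [355.1 233.1] [ 0.5586 -0.1809  0.012 ]
0.2983722299815227 0.1287919760802473
yaw -8.603264986475894 origin? [ 0.64678743 -0.12914875  0.012     ]
yaw bar -7.977926911123176
green top [336.7 188.1] [ 0.6485 -0.1291  0.0625]
green scene [204.9 161.7] [ 0.6483 -0.1305  0.0625]
tabtop top [340.8 191.9] [ 0.6354 -0.1293  0.091 ]
tabtop scene [208.3 150.7] [ 0.6367 -0.1304  0.091 ]
gauge tl top [329.6 169.3] [ 0.6883 -0.1153  0.062 ]
gauge br top [343.6 217.7] [ 0.5869 -0.1417  0.062 ]
tray tl top [385 178] [ 0.6805 -0.2495  0.022 ]
tray bl top [377 220] [ 0.5869 -0.227   0.022 ]
rack top [282 148] [ 0.7318 -0.0151  0.064 ]
rack top [278 178] [ 0.6674 -0.0065  0.064 ]
driver top [264 262] [0.4953 0.0185 0.015 ]
drivertip top [264 205] [0.6181 0.0186 0.01  ]
```

Both cameras agree: bar centre about (0.503, -0.108), yaw about -8.3°, green band (0.648, -0.130), tab top (0.636, -0.130), so the pointer reads about 32 mm. I'll move over in three calls with the jaws shut and the jaw axis along the pull.

{"op": "servo_tool", "data": {
  "targets": [
    [[0.03, -0.043, 0], [0, 0, -5.4], 0],
    [[0.06, -0.086, 0], [0, 0, -10.8], 0],
    [[0.09, -0.13, 0], [0, 0, -16.2], 0],
    [[0.12, -0.173, 0], [0, 0, -21.6], 0],
    [[0.145, -0.216, 0], [0, 0, -27], 0]
  ],
  "force": 20
}}

```text
clock: 0.72
tcp_pos: [0.3138, 0.306, 0.169]
tool_rot: [0.924, 0.383, -0.0, 0.0]
contact_force: [0.5, 0.4, -0.4]
width: 0.0475
```

{"op": "servo_tool", "data": {
  "targets": [
    [[0.03, -0.043, 0], [0, 0, -5.4], 0],
    [[0.06, -0.086, 0], [0, 0, -10.8], 0],
    [[0.09, -0.13, 0], [0, 0, -16.2], 0],
    [[0.12, -0.173, 0], [0, 0, -21.6], 0],
    [[0.145, -0.216, 0], [0, 0, -27], 0]
  ]
}}

```text
clock: 1.35
tcp_pos: [0.4587, 0.09, 0.169]
tool_rot: [0.988, 0.156, -0.0, -0.0]
contact_force: [0.1, 0.1, -0.3]
width: 0.0004
```

{"op": "servo_tool", "data": {
  "targets": [
    [[0.03, -0.043, 0], [0, 0, -5.4], 0],
    [[0.06, -0.086, -0.005], [0, 0, -10.8], 0],
    [[0.09, -0.13, -0.01], [0, 0, -16.2], 0],
    [[0.12, -0.173, -0.015], [0, 0, -21.6], 0],
    [[0.143, -0.216, -0.02], [0, 0, -26.5], 0]
  ]
}}

```text
clock: 1.98
tcp_pos: [0.6018, -0.1258, 0.1484]
tool_rot: [0.997, -0.074, -0.001, -0.0]
contact_force: [-0.4, 0.8, 0.5]
width: 0.0002
```

```bash
cat > st.py <<'E'
from h import *
from scipy.spatial.transform import Rotation as Ro
s=status.sense(); M=Ro.from_quat(s['tool_rot']).as_matrix()
u=np.array([np.cos(np.radians(-8.3)),np.sin(np.radians(-8.3)),0])
print('t',round(s['clock'],2),'tcp',s['tcp_pos'].round(4),'yawx',np.degrees(np.arctan2(M[1,0],M[0,0])).round(2),'z',M[:,2].round(3),'F',s['contact_force'].round(2),'Fu',(s['contact_force']@u).round(2),'w',s['width'].round(4),'along/lat rel bar0',((s['tcp_pos']-[.5033,-.1080,0])@u).round(4),((s['tcp_pos']-[.5033,-.1080,0])@[-u[1],u[0],0]).round(4))
E
python3 st.py
python3 - <<'E'
from h import *
snap('scene','s1.png'); im=snap('top','t1.png')
E
```

```text
Traceback (most recent call last):
  File "st.py", line 5, in <module>
    print('t',round(s['clock'],2),'tcp',s['tcp_pos'].round(4),'yawx',np.degrees(np.arctan2(M[1,0],M[0,0])).round(2),'z',M[:,2].round(3),'F',s['contact_force'].round(2),'Fu',(s['contact_force']@u).round(2),'w',s['width'].round(4),'along/lat rel bar0',((s['tcp_pos']-[.5033,-.1080,0])@u).round(4),((s['tcp_pos']-[.5033,-.1080,0])@[-u[1],u[0],0]).round(4))
                                                                                                                                                                                                                 ^^^^^^^^^^^^^^^^
AttributeError: 'float' object has no attribute 'round'
```

{"op": "servo_tool", "data": {
  "targets": [
    [[0, 0, -0.025], [0, 0, 0], 0],
    [[0, 0, -0.05], [0, 0, 0], 0],
    [[0, 0, -0.065], [0, 0, 0], 0],
    [[0, 0, -0.074], [0, 0, 0], 0],
    [[0, 0, -0.074], [0, 0, 0], 0]
  ]
}}

```text
clock: 2.7
tcp_pos: [0.6009, -0.124, 0.0752]
tool_rot: [0.997, -0.072, -0.0, -0.0]
contact_force: [-0.5, 0.2, -0.5]
width: 0.0005
```

```bash
sed -i "s/s\['width'\].round(4)/round(float(s['width']),4)/" st.py; python3 st.py
python3 - <<'E'
from h import *
b=snap('scene','s1.png'); crop(b,100,220,150,280,'s1c.png',5)
E
```

```text
t 2.7 tcp [ 0.6009 -0.124   0.0752] yawx -8.29 z [-0.001  0.    -1.   ] F [-0.47  0.21 -0.47] Fu -0.49 w 0.0005 along/lat rel bar0 0.0989 -0.0017
scale 5
```

View pics/s1c.png

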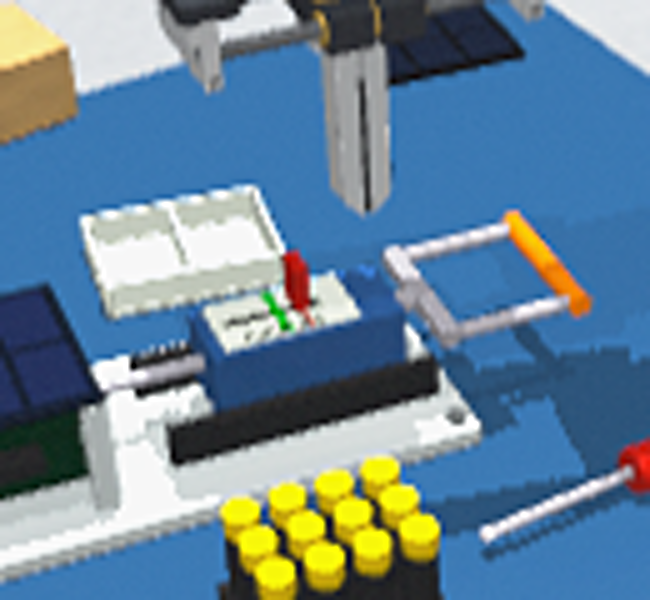

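```bash
python3 - <<'E'
from h import *
print(proj('scene',[.6009,-.124,.075]),proj('scene',[.6009,-.124,.148]),proj('scene',[.6009,-.124,.111]))
E
python3 st.py
python3 - <<'E'
from h import *
b=snap('scene','s2.png'); crop(b,100,220,150,280,'s2c.png',5)
E
```

```text
[222.68520116 152.74046721] [221.31658568 127.21900805] [222.02592084 140.44644017]
t 2.75 tcp [ 0.6014 -0.1242  0.076 ] yawx -8.29 z [ 0.001 -0.    -1.   ] F [-0.19 -0.23  0.46] Fu -0.16 w 0.0006 along/lat rel bar0 0.0994 -0.0018
scale 5
```

View pics/s2c.png

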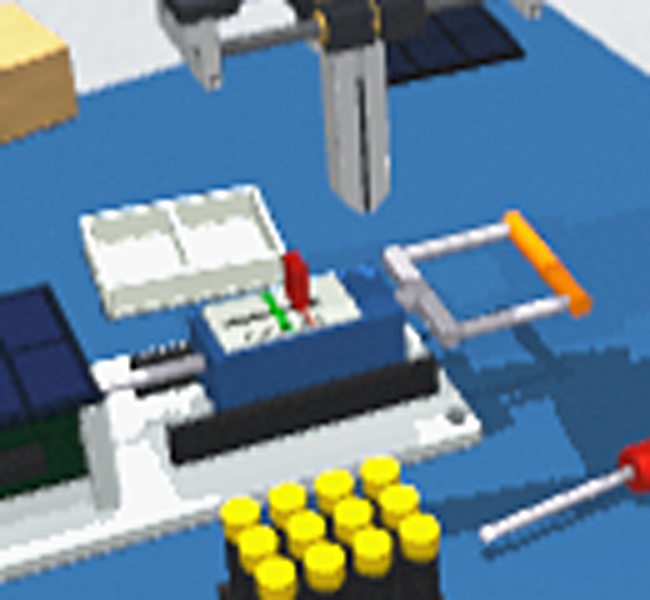

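Run:
```python
from h import *
b=snap('top','t2.png'); print(proj('top',[.6014,-.1242,.076]),proj('top',[.6014,-.1242,.105]),proj('top',[.6014,-.1242,.2]))
crop(b,140,270,270,400,'t2c.png',4.6)
```

```text
[336.76987563 209.74999655] [340.79174218 207.94040802] [356.62447082 200.81666985]
scale 4.6
```

View pics/t2c.png

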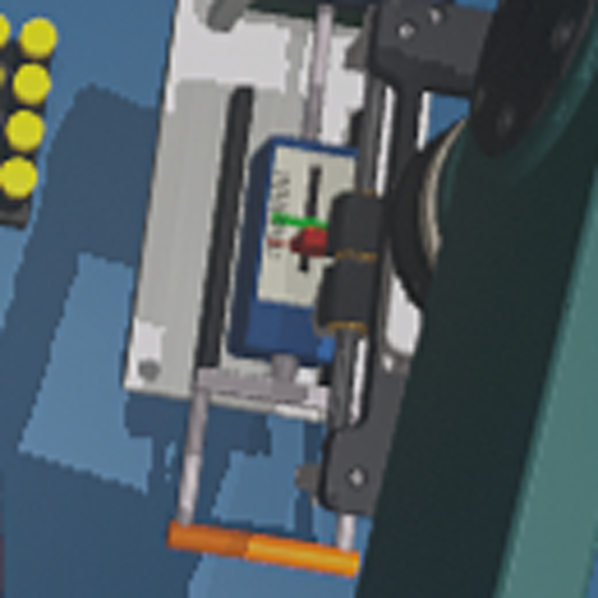

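Run:
```python
from h import *
def tri(us,ut):
    a0,a1=ray('scene',*us,0),ray('scene',*us,.3);b0,b1=ray('top',*ut,0),ray('top',*ut,.3)
    A=np.c_[a1-a0,-(b1-b0)];x=np.linalg.lstsq(A,b0-a0,rcond=None)[0]
    p=a0+x[0]*(a1-a0);q=b0+x[1]*(b1-b0);print(p.round(3),q.round(3),'gap',np.linalg.norm(p-q).round(4))
tri((214.4,105.6),(347.2,195.4));tri((225.6,105),(345,210.9));tri((214.4,105.6),(345,210.9))
# control: fixture points
tri((208.3,150.7),(340.8,191.9)); tri((204.9,161.7),(336.7,188.1))
for z in (.06,.076,.09,.105): print(z,ray('scene',223.6,142.4,z).round(4))
crop(cv2.imread('pics/scene0.png')[:,:,::-1],0,150,380,512,'sx.png',4)
b=cv2.imread('pics/s2.png')[:,:,::-1]; crop(b,50,150,170,270,'s2d.png',6)
```

```text
[ 0.621 -0.115  0.215] [ 0.609 -0.105  0.21 ] gap 0.0159
[ 0.594 -0.11   0.211] [ 0.583 -0.102  0.207] gap 0.0145
[ 0.614 -0.127  0.208] [ 0.584 -0.105  0.197] gap 0.0385
[ 0.637 -0.13   0.091] [ 0.636 -0.129  0.09 ] gap 0.0016
[ 0.649 -0.129  0.064] [ 0.648 -0.129  0.063] gap 0.0008
0.06 [ 0.5642 -0.183   0.06  ]
0.076 [ 0.5761 -0.1615  0.076 ]
0.09 [ 0.5865 -0.1427  0.09  ]
0.105 [ 0.5976 -0.1226  0.105 ]
scale 4
scale 6
```

View pics/s2d.png

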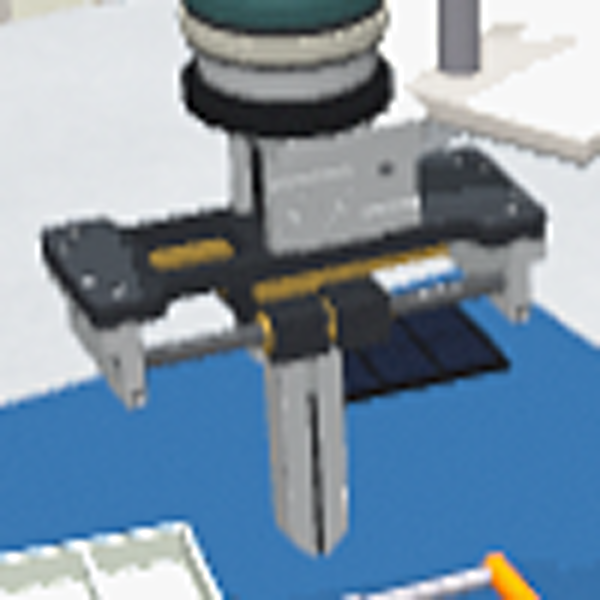

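{"op": "servo_tool", "data": {
  "targets": [
    [[0, 0, -0.003], [0, 0, 0], 0],
    [[0, 0, -0.006], [0, 0, 0], 0],
    [[0, 0, -0.008], [0, 0, 0], 0],
    [[0, 0, -0.008], [0, 0, 0], 0]
  ]
}}

```text
clock: 3.35
tcp_pos: [0.601, -0.1243, 0.0671]
tool_rot: [0.997, -0.072, -0.0, -0.0]
contact_force: [-0.1, 0.1, 0.2]
width: 0.0009
```

```bash
python3 st.py
python3 - <<'E'
from h import *
b=snap('scene','s3.png'); crop(b,100,200,170,270,'s3d.png',6)
E
```

```text
t 3.35 tcp [ 0.601  -0.1243  0.0671] yawx -8.31 z [-0.001  0.    -1.   ] F [-0.14  0.13  0.19] Fu -0.16 w 0.0009 along/lat rel bar0 0.099 -0.002
scale 6
```

View pics/s3d.png

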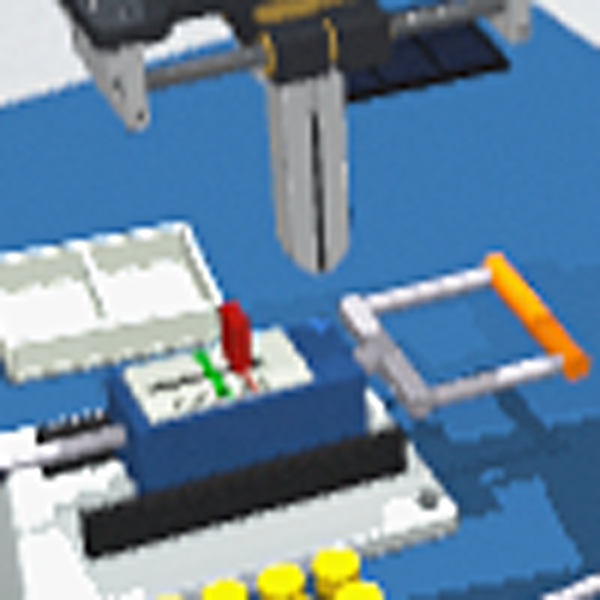

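{"op": "servo_tool", "data": {
  "targets": [
    [[0, 0, -0.003], [0, 0, 0], 0],
    [[0, 0, -0.006], [0, 0, 0], 0],
    [[0, 0, -0.008], [0, 0, 0], 0]
  ]
}}

```text
clock: 3.78
tcp_pos: [0.601, -0.1243, 0.0591]
tool_rot: [0.997, -0.072, -0.0, -0.0]
contact_force: [-0.1, 1.1, 0.4]
width: 0.0003
```

```bash
python3 st.py
python3 - <<'E'
from h import *
b=snap('scene','s4.png'); crop(b,100,200,170,270,'s4d.png',6)
E
```

```text
t 3.77 tcp [ 0.601  -0.1243  0.0591] yawx -8.31 z [-0.  0. -1.] F [-0.13  1.07  0.43] Fu -0.29 w 0.0003 along/lat rel bar0 0.0991 -0.002
scale 6
```

View pics/s4d.png

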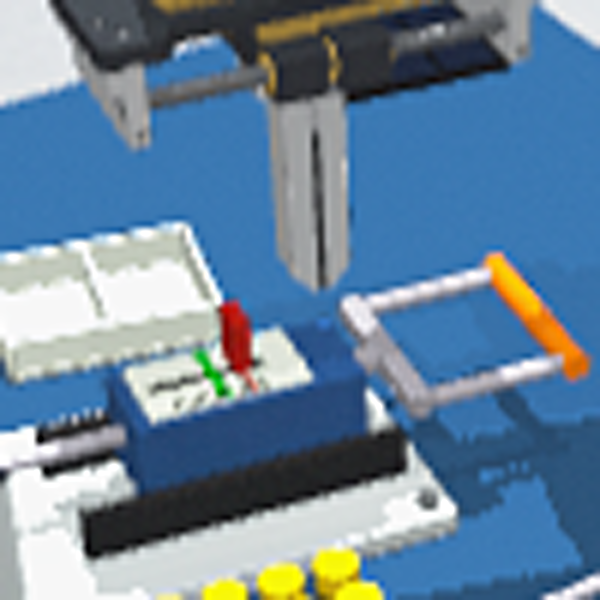

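Run:
```python
from h import *
def tri(us,ut):
    a0,a1=ray('scene',*us,0),ray('scene',*us,.3);b0,b1=ray('top',*ut,0),ray('top',*ut,.3)
    A=np.c_[a1-a0,-(b1-b0)];x=np.linalg.lstsq(A,b0-a0,rcond=None)[0]
    p=a0+x[0]*(a1-a0);q=b0+x[1]*(b1-b0);print(p.round(3),q.round(3),'gap',np.linalg.norm(p-q).round(4))
tri((224.7,103.3),(346.5,195.4));tri((214.2,105.5),(347.6,181.7))
b=snap('top','t4.png');crop(b,140,270,270,400,'t4c.png',4.6)
crop(b,0,384,0,512,'t4f.png',1.5)
```

```text
[ 0.604 -0.098  0.223] [ 0.606 -0.1    0.224] gap 0.0036
[ 0.628 -0.102  0.223] [ 0.629 -0.103  0.224] gap 0.0015
scale 4.6
scale 1.5
```

View pics/t4c.png

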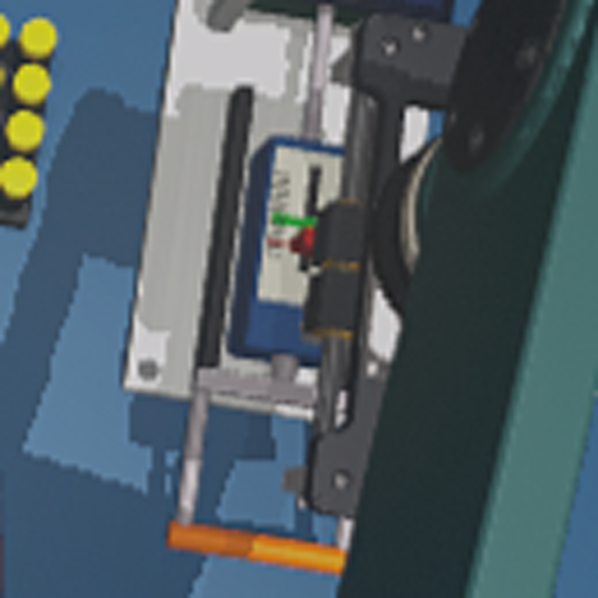

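View pics/t4f.png

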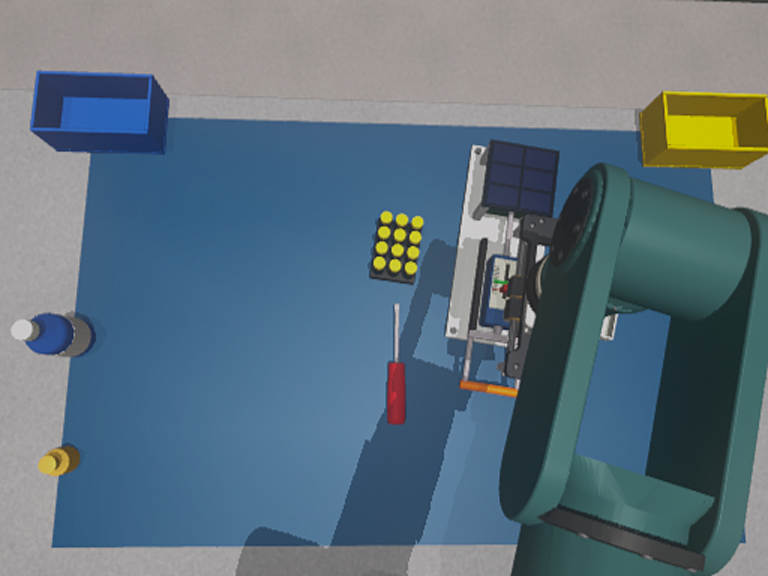

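Both cameras put the fingertips about 29 mm above the reported TCP z, while x and y agree. The reported z of 0.059 is already below the gauge top, with no contact. I'll trust the pictures for height, descend slowly and watch the force.

{"op": "servo_tool", "data": {
  "targets": [
    [[0, 0, -0.003], [0, 0, 0], 0],
    [[0, 0, -0.006], [0, 0, 0], 0],
    [[0, 0, -0.006], [0, 0, 0], 0]
  ]
}}

```text
clock: 4.25
tcp_pos: [0.6009, -0.1242, 0.053]
tool_rot: [0.997, -0.072, -0.0, -0.0]
contact_force: [1.0, 0.8, 0.5]
width: 0.0004
```

{"op": "servo_tool", "data": {
  "targets": [
    [[0, 0, -0.003], [0, 0, 0], 0],
    [[0, 0, -0.006], [0, 0, 0], 0],
    [[0, 0, -0.008], [0, 0, 0], 0]
  ]
}}

```text
clock: 4.62
tcp_pos: [0.6011, -0.1243, 0.0452]
tool_rot: [0.997, -0.072, -0.0, -0.0]
contact_force: [0.1, -0.3, 1.1]
width: 0.0006
```

```bash
python3 st.py
python3 - <<'E'
from h import *
b=snap('scene','s5.png'); crop(b,120,200,170,270,'s5d.png',7)
E
```

```text
t 4.62 tcp [ 0.6011 -0.1243  0.0452] yawx -8.31 z [-0.  0. -1.] F [ 0.07 -0.27  1.08] Fu 0.11 w 0.0006 along/lat rel bar0 0.0991 -0.002
scale 7
```

View pics/s5d.png

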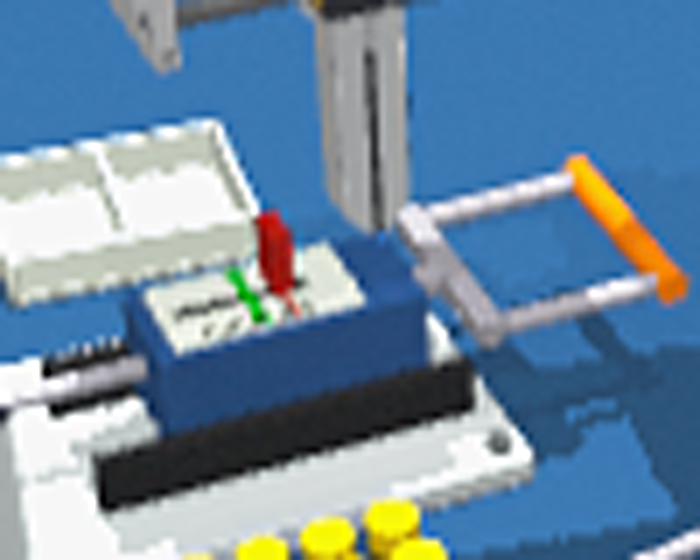

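{"op": "servo_tool", "data": {
  "targets": [
    [[0.009, -0.0013, 0], [0, 0, 0], 0],
    [[0.018, -0.0026, 0], [0, 0, 0], 0],
    [[0.027, -0.0039, 0], [0, 0, 0], 0],
    [[0.035, -0.0051, 0], [0, 0, 0], 0],
    [[0.043, -0.0063, 0], [0, 0, 0], 0]
  ]
}}

```text
clock: 5.3
tcp_pos: [0.6448, -0.1308, 0.0455]
tool_rot: [0.997, -0.072, -0.0, 0.0]
contact_force: [-0.3, -0.9, 1.2]
width: 0.0004
```

```bash
python3 st.py
python3 - <<'E'
from h import *
b=snap('scene','s6.png'); crop(b,120,200,170,270,'s6d.png',7)
E
```

```text
t 5.3 tcp [ 0.6448 -0.1308  0.0455] yawx -8.31 z [-0. -0. -1.] F [-0.27 -0.93  1.16] Fu -0.14 w 0.0004 along/lat rel bar0 0.1433 -0.0021
scale 7
```

View pics/s6d.png

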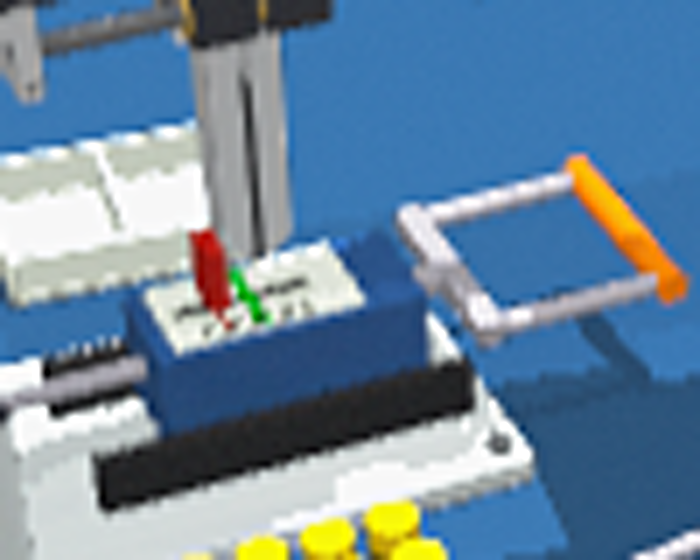

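The tab has been pushed past the green band. The rest goes slowly.

{"op": "servo_tool", "data": {
  "targets": [
    [[0.002, -0.0003, 0], [0, 0, 0], 0],
    [[0.004, -0.0006, 0], [0, 0, 0], 0],
    [[0.005, -0.0007, 0], [0, 0, 0], 0],
    [[0.006, -0.0009, 0], [0, 0, 0], 0],
    [[0.006, -0.0009, 0], [0, 0, 0], 0]
  ]
}}

```text
clock: 5.98
tcp_pos: [0.6502, -0.1315, 0.0455]
tool_rot: [0.997, -0.072, 0.0, -0.0]
contact_force: [0.5, -0.4, -0.7]
width: 0.0002
```

{"op": "servo_tool", "data": {
  "targets": [
    [[0.001, -0.0001, 0], [0, 0, 0], 0],
    [[0.002, -0.0003, 0], [0, 0, 0], 0],
    [[0.002, -0.0003, 0], [0, 0, 0], 0]
  ]
}}

```text
clock: 6.35
tcp_pos: [0.652, -0.1318, 0.0455]
tool_rot: [0.997, -0.072, -0.0, -0.0]
contact_force: [-2.0, -0.2, 1.0]
width: 0.0003
```

```bash
python3 st.py
python3 - <<'E'
from h import *
b=snap('scene','s7.png'); crop(b,120,200,170,270,'s7d.png',7)
E
```

```text
t 6.35 tcp [ 0.652  -0.1318  0.0455] yawx -8.3 z [-0.001  0.    -1.   ] F [-2.   -0.25  1.02] Fu -1.95 w 0.0003 along/lat rel bar0 0.1505 -0.0021
scale 7
```

View pics/s7d.png

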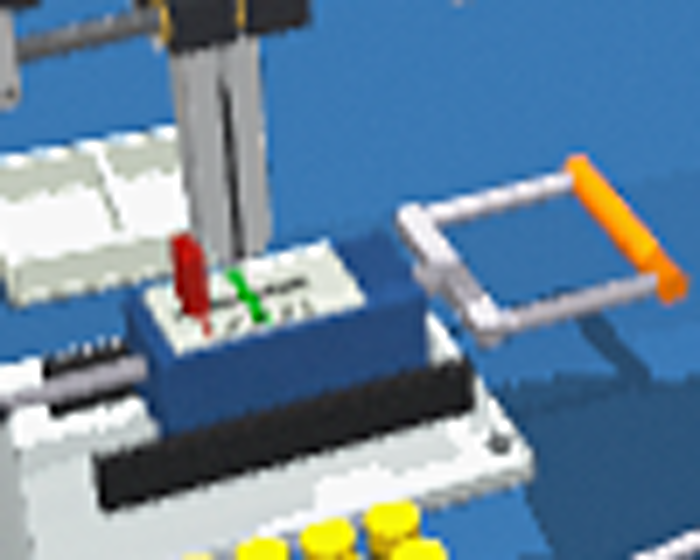

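{"op": "servo_tool", "data": {
  "targets": [
    [[0.001, -0.0001, 0], [0, 0, 0], 0],
    [[0.002, -0.0003, 0], [0, 0, 0], 0],
    [[0.002, -0.0003, 0], [0, 0, 0], 0]
  ]
}}

```text
clock: 6.78
tcp_pos: [0.6539, -0.1321, 0.0454]
tool_rot: [0.997, -0.072, -0.0, -0.0]
contact_force: [-4.0, 0.7, 0.5]
width: 0.0005
```

{"op": "servo_tool", "data": {
  "targets": [
    [[0.001, -0.0001, 0], [0, 0, 0], 0],
    [[0.002, -0.0003, 0], [0, 0, 0], 0],
    [[0.002, -0.0003, 0], [0, 0, 0], 0]
  ]
}}

```text
clock: 7.15
tcp_pos: [0.6559, -0.1324, 0.0454]
tool_rot: [0.997, -0.072, -0.0, -0.0]
contact_force: [-4.2, 0.8, 0.3]
width: 0.0001
```

```bash
python3 st.py
python3 - <<'E'
from h import *
b=snap('scene','s8.png'); crop(b,120,200,170,270,'s8d.png',7)
E
```

```text
t 7.15 tcp [ 0.6559 -0.1324  0.0454] yawx -8.31 z [-0.001  0.    -1.   ] F [-4.24  0.81  0.26] Fu -4.32 w 0.0001 along/lat rel bar0 0.1546 -0.0021
scale 7
```

View pics/s8d.png

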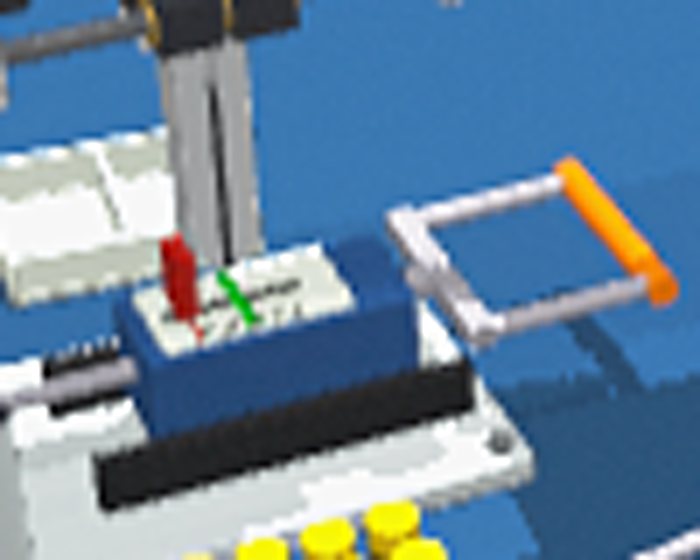

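The pointer is at zero: the gauge slid about 4 mm at a steady 4 N push. Now back off, rise, and go over the bar, expected near (0.507, -0.109).

{"op": "servo_tool", "data": {
  "targets": [
    [[-0.012, 0.0018, 0], [0, 0, 0], 0],
    [[-0.018, 0.0028, 0.02], [0, 0, 0], 0],
    [[-0.03, 0.0045, 0.055], [0, 0, 0], 20],
    [[-0.065, 0.0098, 0.07], [0, 0, 0], 45],
    [[-0.11, 0.0165, 0.07], [0, 0, 0], 45]
  ]
}}

```text
clock: 7.82
tcp_pos: [0.548, -0.1166, 0.12]
tool_rot: [0.997, -0.072, 0.004, 0.001]
contact_force: [-0.4, -0.5, -0.5]
width: 0.0271
```

{"op": "servo_tool", "data": {
  "targets": [
    [[-0.039, 0.0065, -0.01], [0, 0, 0], 45],
    [[-0.039, 0.0065, -0.03], [0, 0, 0], 45],
    [[-0.039, 0.0065, -0.03], [0, 0, 0], 45]
  ]
}}

```text
clock: 8.2
tcp_pos: [0.5067, -0.1093, 0.0861]
tool_rot: [0.997, -0.072, 0.001, 0.0]
contact_force: [-0.1, -0.7, 0.6]
width: 0.0424
```

```bash
python3 st.py
python3 - <<'E'
from h import *
b=snap('scene','s9.png'); crop(b,90,190,190,320,'s9d.png',6)
b=snap('top','t9.png'); crop(b,160,280,270,400,'t9d.png',5)
E
```

```text
t 8.2 tcp [ 0.5067 -0.1093  0.0861] yawx -8.31 z [ 0.001 -0.    -1.   ] F [-0.11 -0.68  0.57] Fu -0.02 w 0.0424 along/lat rel bar0 0.0036 -0.0008
scale 6
scale 5
```

View pics/s9d.png

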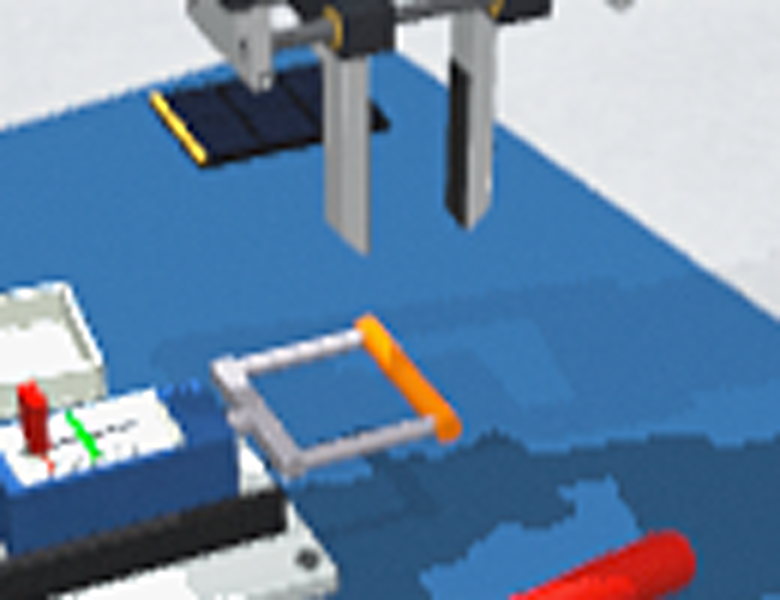

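View pics/t9d.png

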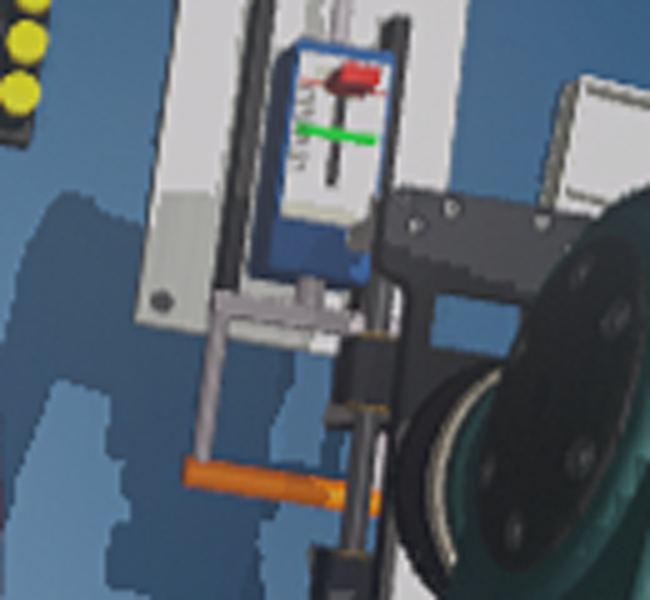

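Run:
```python
from h import *
v=np.array([.144,.9895,0])
for z in (.086,.1,.115,.12):
    for o in (0,.008): print(z,o,proj('scene',np.array([.5067,-.1093,z])+o*v).round(1))
t=lambda x,y:(x/5-.4+270,y/5-.4+160)
print('bar left end',ray('top',*t(187,471),.05))
print('bar0 expected left end .5089,-.0673 ')
```

```text
0.086 0 [257.5 140.3]
0.086 0.008 [258.9 141.8]
0.1 0 [257.6 135.5]
0.1 0.008 [259.  137.1]
0.115 0 [257.6 130.4]
0.115 0.008 [259.  131.9]
0.12 0 [257.7 128.7]
0.12 0.008 [259.1 130.2]
bar left end [ 0.51312259 -0.0671234   0.05      ]
bar0 expected left end .5089,-.0673
```

Tips appear at z ≈ 0.116 and the bar moved +4 mm as expected, so the gripper is centred over it. Descend 80 mm.

{"op": "servo_tool", "data": {
  "targets": [
    [[0, 0, -0.02], [0, 0, 0], 45],
    [[0, 0, -0.04], [0, 0, 0], 45],
    [[0, 0, -0.058], [0, 0, 0], 45],
    [[0, 0, -0.072], [0, 0, 0], 45],
    [[0, 0, -0.08], [0, 0, 0], 45]
  ]
}}

```text
clock: 8.93
tcp_pos: [0.5072, -0.1094, 0.0048]
tool_rot: [0.997, -0.072, -0.0, -0.0]
contact_force: [-0.3, 0.1, 0.7]
width: 0.0424
```

```bash
python3 st.py
python3 - <<'E'
from h import *
b=snap('scene','s10.png'); crop(b,90,190,190,320,'s10d.png',6)
E
```

```text
t 8.93 tcp [ 0.5072 -0.1094  0.0048] yawx -8.31 z [-0.  0. -1.] F [-0.33  0.1   0.69] Fu -0.35 w 0.0424 along/lat rel bar0 0.004 -0.0008
scale 6
```

View pics/s10d.png

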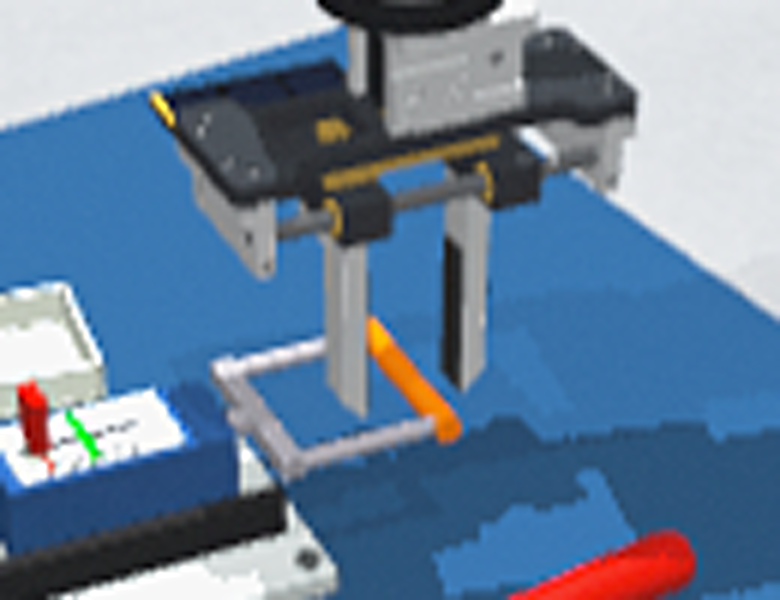

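The fingers straddle the bar with tips just below it (z ≈ 0.034). Closing.

{"op": "servo_tool", "data": {
  "targets": [
    [[0, 0, 0], [0, 0, 0], 20],
    [[0, 0, 0], [0, 0, 0], 10],
    [[0, 0, 0], [0, 0, 0], 6],
    [[0, 0, 0], [0, 0, 0], 6]
  ],
  "force": 30
}}

```text
clock: 9.48
tcp_pos: [0.5075, -0.1095, 0.0061]
tool_rot: [0.997, -0.072, 0.001, 0.0]
contact_force: [0.4, -0.2, 1.2]
width: 0.011
```

```bash
python3 st.py
python3 - <<'E'
from h import *
b=snap('scene','s11.png'); crop(b,110,200,170,300,'s11d.png',6)
E
python3 st.py
```

```text
t 9.47 tcp [ 0.5075 -0.1095  0.0061] yawx -8.31 z [ 0.001 -0.    -1.   ] F [ 0.35 -0.22  1.17] Fu 0.38 w 0.011 along/lat rel bar0 0.0044 -0.0009
scale 6
t 9.53 tcp [ 0.5075 -0.1095  0.0061] yawx -8.31 z [ 0.001 -0.    -1.   ] F [-1.04  0.42  1.85] Fu -1.09 w 0.011 along/lat rel bar0 0.0044 -0.0009
```

View pics/s11d.png

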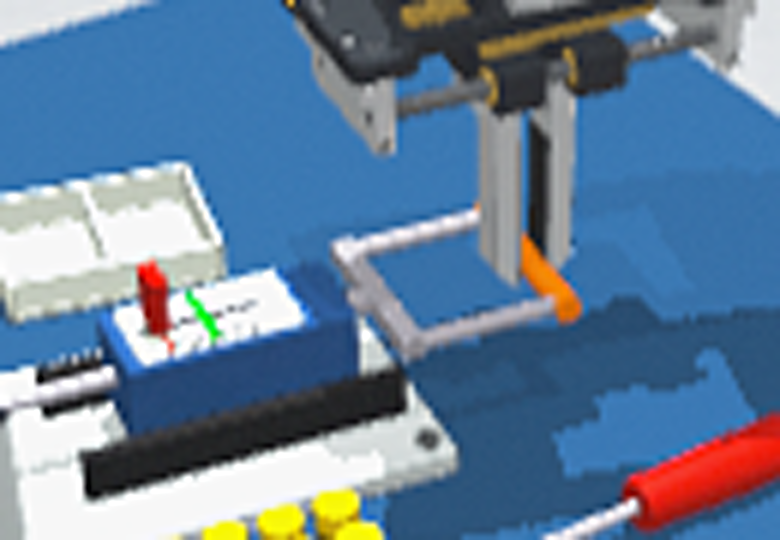

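Bar gripped (width 11 mm), pointer still at zero. Pulling in small stages and watching the force.

{"op": "servo_tool", "data": {
  "targets": [
    [[-0.002, 0.0003, 0], [0, 0, 0], 6],
    [[-0.004, 0.0006, 0], [0, 0, 0], 6],
    [[-0.006, 0.0009, 0], [0, 0, 0], 6],
    [[-0.008, 0.0012, 0], [0, 0, 0], 6],
    [[-0.008, 0.0012, 0], [0, 0, 0], 6]
  ]
}}

```text
clock: 10.15
tcp_pos: [0.4996, -0.1084, 0.006]
tool_rot: [0.997, -0.072, 0.001, 0.0]
contact_force: [2.6, -1.0, 1.6]
width: 0.0109
```

```bash
python3 st.py
```

```text
t 10.15 tcp [ 0.4996 -0.1084  0.006 ] yawx -8.31 z [ 0.001 -0.    -1.   ] F [ 2.57 -1.02  1.63] Fu 2.69 w 0.0109 along/lat rel bar0 -0.0036 -0.0009
```

{"op": "servo_tool", "data": {
  "targets": [
    [[-0.002, 0.0003, 0], [0, 0, 0], 6],
    [[-0.004, 0.0006, 0], [0, 0, 0], 6],
    [[-0.006, 0.0009, 0], [0, 0, 0], 6],
    [[-0.006, 0.0009, 0], [0, 0, 0], 6]
  ]
}}

```text
clock: 10.65
tcp_pos: [0.4932, -0.1074, 0.0059]
tool_rot: [0.997, -0.072, 0.0, 0.0]
contact_force: [1.9, -0.8, 4.6]
width: 0.0112
```

```bash
python3 st.py;python3 - <<'E'
from h import *
b=snap('scene','s12.png'); crop(b,110,200,170,300,'s12d.png',6)
E
python3 st.py
```

```text
t 10.65 tcp [ 0.4932 -0.1074  0.0059] yawx -8.31 z [ 0. -0. -1.] F [ 1.94 -0.84  4.57] Fu 2.04 w 0.0112 along/lat rel bar0 -0.0101 -0.0009
scale 6
t 10.7 tcp [ 0.4932 -0.1074  0.0059] yawx -8.31 z [ 0. -0. -1.] F [ 3.2  -0.19  4.27] Fu 3.19 w 0.011 along/lat rel bar0 -0.01 -0.0008
```

View pics/s12d.png

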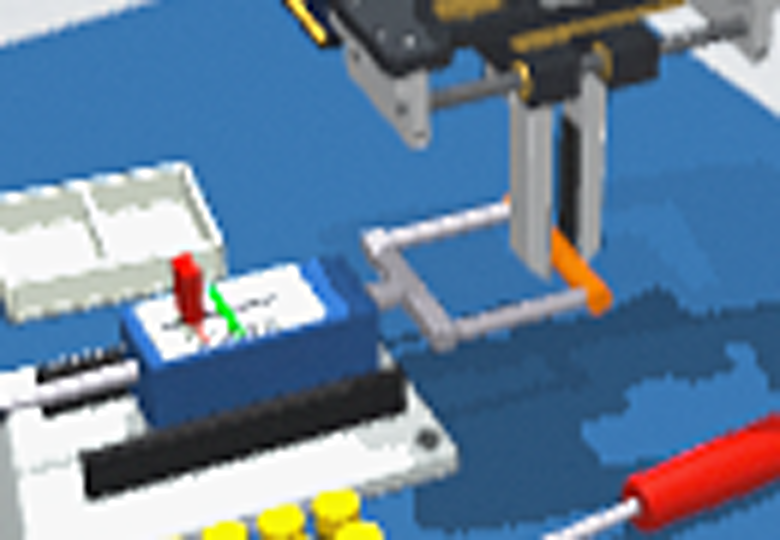

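{"op": "servo_tool", "data": {
  "targets": [
    [[-0.002, 0.0003, 0], [0, 0, 0], 6],
    [[-0.004, 0.0006, 0], [0, 0, 0], 6],
    [[-0.006, 0.0009, 0], [0, 0, 0], 6],
    [[-0.006, 0.0009, 0], [0, 0, 0], 6]
  ]
}}

```text
clock: 11.2
tcp_pos: [0.4871, -0.1065, 0.0058]
tool_rot: [0.997, -0.072, 0.0, 0.0]
contact_force: [2.4, 0.0, 5.8]
width: 0.0109
```

```bash
python3 st.py;python3 - <<'E'
from h import *
b=snap('scene','s13.png'); crop(b,110,200,170,300,'s13d.png',6)
E
python3 st.py
```

```text
t 11.2 tcp [ 0.4871 -0.1065  0.0058] yawx -8.31 z [ 0. -0. -1.] F [2.42 0.01 5.75] Fu 2.39 w 0.0109 along/lat rel bar0 -0.0162 -0.0008
scale 6
t 11.25 tcp [ 0.4871 -0.1065  0.0058] yawx -8.3 z [ 0. -0. -1.] F [ 4.22 -0.4   4.64] Fu 4.23 w 0.0108 along/lat rel bar0 -0.0162 -0.0008
```

View pics/s13d.png

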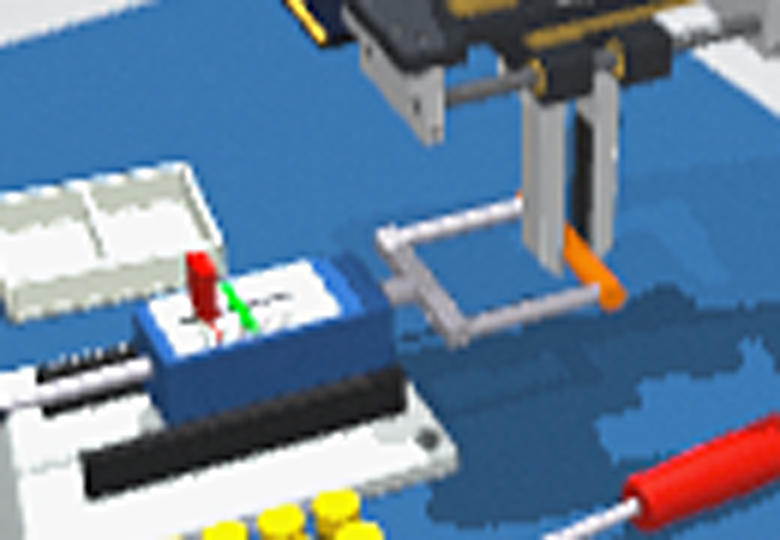

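{"op": "servo_tool", "data": {
  "targets": [
    [[-0.002, 0.0003, 0], [0, 0, 0], 6],
    [[-0.004, 0.0006, 0], [0, 0, 0], 6],
    [[-0.006, 0.0009, 0], [0, 0, 0], 6],
    [[-0.006, 0.0009, 0], [0, 0, 0], 6]
  ]
}}

```text
clock: 11.75
tcp_pos: [0.4814, -0.1056, 0.0058]
tool_rot: [0.997, -0.072, 0.0, 0.0]
contact_force: [3.0, -0.7, 4.7]
width: 0.0108
```

```bash
python3 st.py;python3 - <<'E'
from h import *
b=snap('scene','s14.png'); crop(b,110,200,170,300,'s14d.png',6)
E
python3 st.py
```

```text
t 11.75 tcp [ 0.4814 -0.1056  0.0058] yawx -8.31 z [ 0.001 -0.    -1.   ] F [ 3.04 -0.74  4.67] Fu 3.12 w 0.0108 along/lat rel bar0 -0.022 -0.0008
scale 6
t 11.8 tcp [ 0.4814 -0.1056  0.0058] yawx -8.31 z [ 0.001 -0.    -1.   ] F [ 3.93 -0.72  6.57] Fu 3.99 w 0.0112 along/lat rel bar0 -0.022 -0.0008
```

View pics/s14d.png

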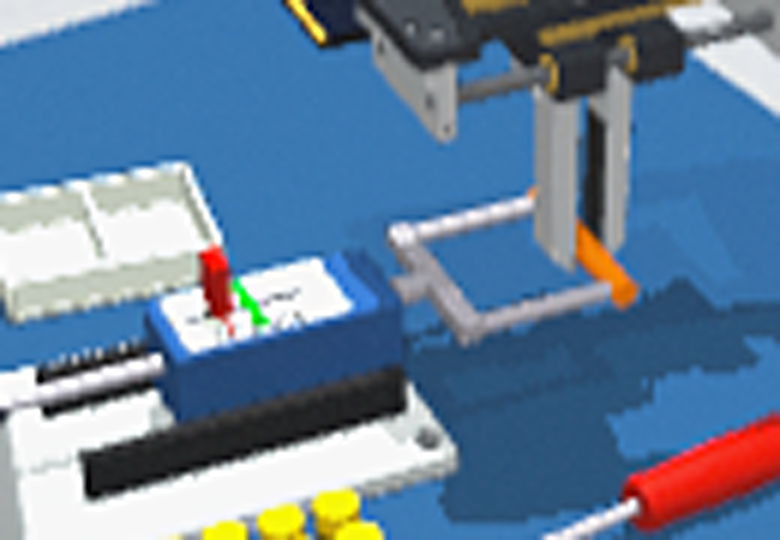

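{"op": "servo_tool", "data": {
  "targets": [
    [[-0.002, 0.0003, 0], [0, 0, 0], 6],
    [[-0.004, 0.0006, 0], [0, 0, 0], 6],
    [[-0.004, 0.0006, 0], [0, 0, 0], 6]
  ]
}}

```text
clock: 12.18
tcp_pos: [0.4781, -0.1051, 0.0059]
tool_rot: [0.997, -0.072, 0.001, 0.0]
contact_force: [5.7, -1.4, 4.0]
width: 0.0108
```

```bash
python3 st.py;python3 - <<'E'
from h import *
b=snap('scene','s15.png'); crop(b,110,200,170,300,'s15d.png',6)
E
python3 st.py
```

```text
t 12.18 tcp [ 0.4781 -0.1051  0.0059] yawx -8.31 z [ 0.002 -0.001 -1.   ] F [ 5.66 -1.44  4.01] Fu 5.8 w 0.0108 along/lat rel bar0 -0.0253 -0.0008
scale 6
t 12.22 tcp [ 0.4781 -0.1051  0.0059] yawx -8.31 z [ 0.002 -0.    -1.   ] F [ 5.25 -0.59  4.4 ] Fu 5.28 w 0.0109 along/lat rel bar0 -0.0253 -0.0008
```

View pics/s15d.png

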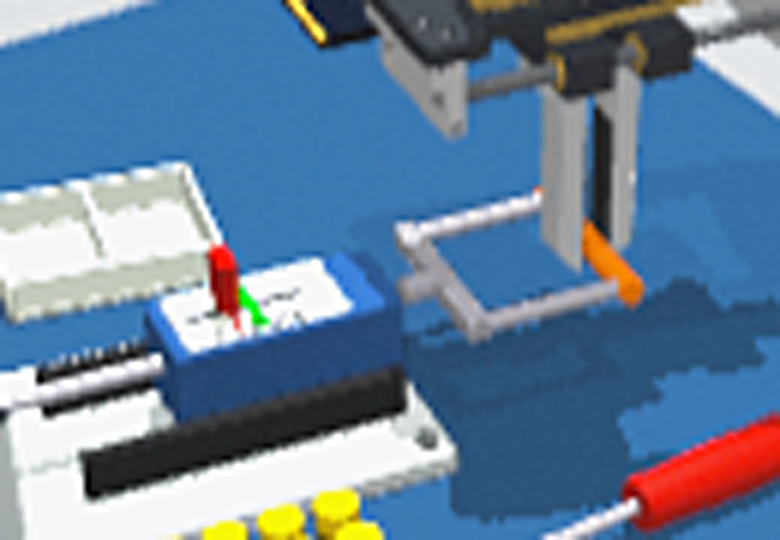

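The gauge has stopped and the spring is now stretching: plunger about 8 mm, force 5.5 N. Pull 8 mm more, then check.

{"op": "servo_tool", "data": {
  "targets": [
    [[-0.002, 0.0003, 0], [0, 0, 0], 6],
    [[-0.004, 0.0006, 0], [0, 0, 0], 6],
    [[-0.006, 0.0009, 0], [0, 0, 0], 6],
    [[-0.008, 0.0012, 0], [0, 0, 0], 6],
    [[-0.008, 0.0012, 0], [0, 0, 0], 6]
  ]
}}

```text
clock: 12.85
tcp_pos: [0.4718, -0.1041, 0.0059]
tool_rot: [0.997, -0.072, 0.003, 0.0]
contact_force: [10.2, -0.9, 1.3]
width: 0.011
```

```bash
python3 st.py;python3 - <<'E'
from h import *
b=snap('scene','s16.png'); crop(b,110,200,170,300,'s16d.png',6); crop(b,145,175,190,230,'s16e.png',18)
E
python3 st.py
```

```text
t 12.85 tcp [ 0.4718 -0.1041  0.0059] yawx -8.31 z [ 0.006 -0.001 -1.   ] F [10.19 -0.95  1.27] Fu 10.22 w 0.011 along/lat rel bar0 -0.0317 -0.0007
scale 6
scale 18
t 12.9 tcp [ 0.4718 -0.1042  0.0059] yawx -8.31 z [ 0.006 -0.001 -1.   ] F [10.02 -0.89  0.93] Fu 10.04 w 0.0109 along/lat rel bar0 -0.0317 -0.0008
```

View pics/s16d.png

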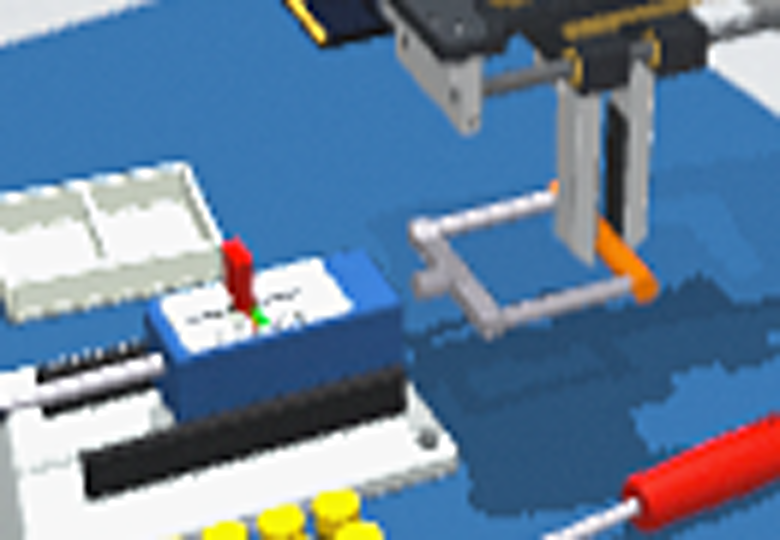

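View pics/s16e.png

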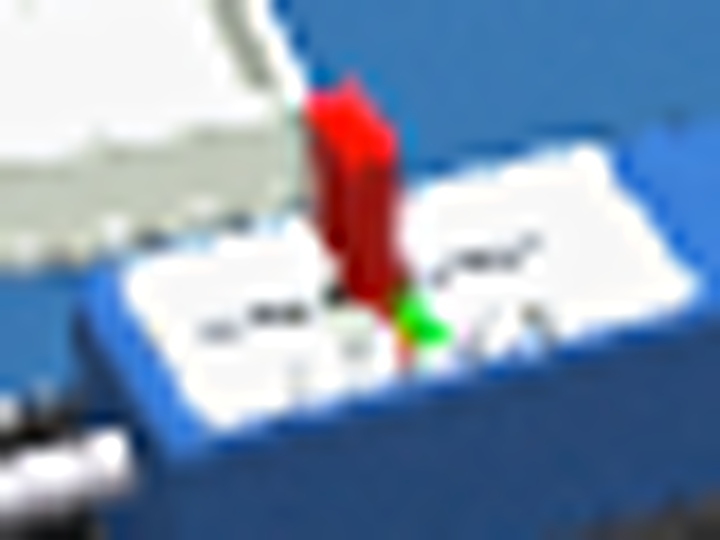

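The needle is just entering the green band at 10.1 N, about 15.5 mm. Pull 5 mm more and hold.

{"op": "servo_tool", "data": {
  "targets": [
    [[-0.002, 0.0003, 0], [0, 0, 0], 6],
    [[-0.004, 0.0006, 0], [0, 0, 0], 6],
    [[-0.005, 0.0007, 0], [0, 0, 0], 6],
    [[-0.005, 0.0007, 0], [0, 0, 0], 6]
  ]
}}

```text
clock: 13.4
tcp_pos: [0.4679, -0.1036, 0.006]
tool_rot: [0.997, -0.073, 0.004, 0.0]
contact_force: [11.5, -1.3, -1.4]
width: 0.0111
```

```bash
python3 st.py;python3 - <<'E'
from h import *
b=snap('scene','s17.png'); crop(b,145,175,190,230,'s17e.png',18)
t=snap('top','t17.png'); crop(t,150,230,290,390,'t17.png',8)
E
python3 st.py
```

```text
t 13.4 tcp [ 0.4679 -0.1036  0.006 ] yawx -8.32 z [ 0.008 -0.001 -1.   ] F [11.53 -1.34 -1.42] Fu 11.6 w 0.0111 along/lat rel bar0 -0.0357 -0.0007
scale 18
scale 8
t 13.5 tcp [ 0.4679 -0.1036  0.006 ] yawx -8.32 z [ 0.008 -0.001 -1.   ] F [11.94 -1.48  0.53] Fu 12.03 w 0.011 along/lat rel bar0 -0.0356 -0.0007
```

View pics/s17e.png

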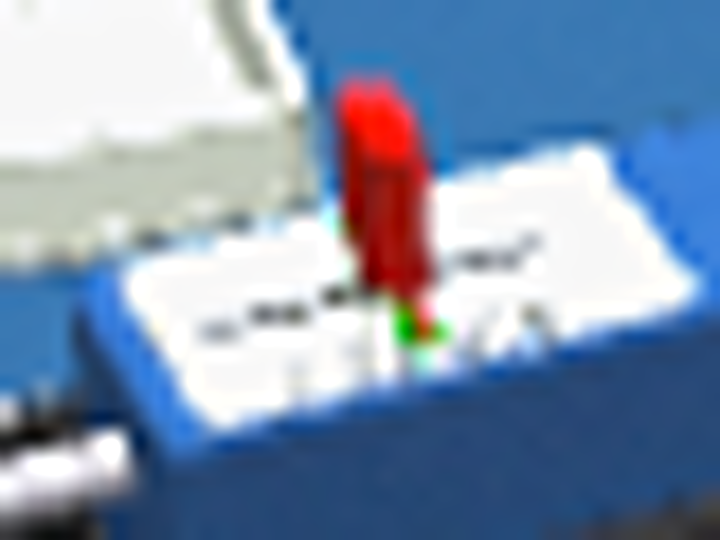

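View pics/t17.png

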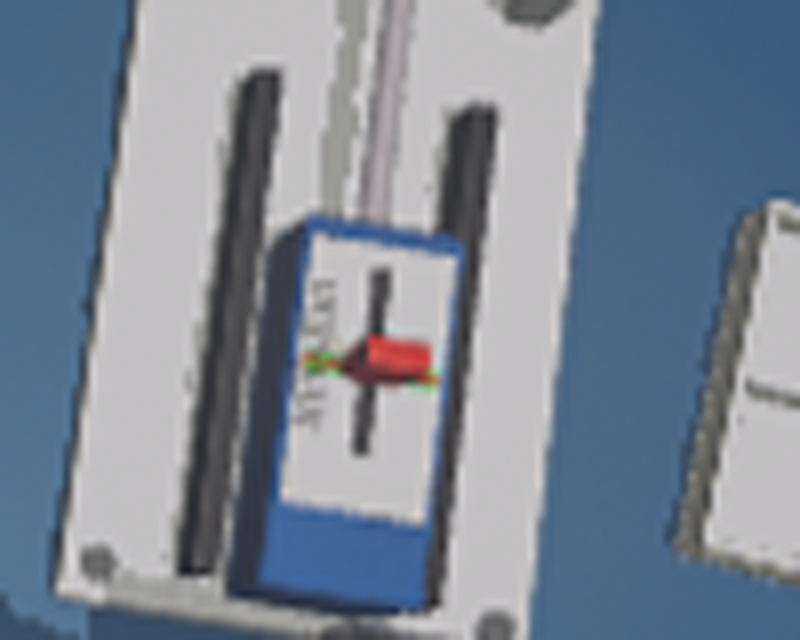

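Both views show the needle in the middle of the green band, at about 12 N. Holding.

{"op": "servo_tool", "data": {
  "targets": [
    [[0, 0, 0], [0, 0, 0], 6],
    [[0, 0, 0], [0, 0, 0], 6],
    [[0, 0, 0], [0, 0, 0], 6],
    [[0, 0, 0], [0, 0, 0], 6],
    [[0, 0, 0], [0, 0, 0], 6]
  ]
}}

```text
clock: 14.12
tcp_pos: [0.4679, -0.1036, 0.006]
tool_rot: [0.997, -0.072, 0.004, 0.0]
contact_force: [12.4, -1.1, -0.9]
width: 0.011
```

{"op": "servo_tool", "data": {
  "targets": [
    [[0, 0, 0], [0, 0, 0], 6],
    [[0, 0, 0], [0, 0, 0], 6],
    [[0, 0, 0], [0, 0, 0], 6],
    [[0, 0, 0], [0, 0, 0], 6],
    [[0, 0, 0], [0, 0, 0], 6]
  ]
}}

```text
clock: 14.75
tcp_pos: [0.4679, -0.1036, 0.006]
tool_rot: [0.997, -0.073, 0.004, 0.0]
contact_force: [11.2, -1.0, 0.7]
width: 0.011
```

```bash
python3 st.py
```

```text
t 14.75 tcp [ 0.4679 -0.1036  0.006 ] yawx -8.32 z [ 0.008 -0.001 -1.   ] F [11.23 -0.99  0.68] Fu 11.26 w 0.011 along/lat rel bar0 -0.0356 -0.0008
```

Held for more than 1.3 s. Now easing back at about 24 mm/s.

{"op": "servo_tool", "data": {
  "targets": [
    [[0.002, -0.0003, 0], [0, 0, 0], 6],
    [[0.004, -0.0006, 0], [0, 0, 0], 6],
    [[0.006, -0.0009, 0], [0, 0, 0], 6],
    [[0.009, -0.0013, 0], [0, 0, 0], 6],
    [[0.012, -0.0017, 0], [0, 0, 0], 6]
  ]
}}

```text
clock: 15.38
tcp_pos: [0.4776, -0.105, 0.0058]
tool_rot: [0.997, -0.072, 0.002, 0.0]
contact_force: [5.7, -1.0, 3.9]
width: 0.0112
```

{"op": "servo_tool", "data": {
  "targets": [
    [[0.002, -0.0003, 0], [0, 0, 0], 6],
    [[0.004, -0.0006, 0], [0, 0, 0], 6],
    [[0.006, -0.0009, 0], [0, 0, 0], 6],
    [[0.008, -0.0012, 0], [0, 0, 0], 6],
    [[0.009, -0.0013, 0], [0, 0, 0], 6]
  ]
}}

```text
clock: 16.0
tcp_pos: [0.4845, -0.1061, 0.0058]
tool_rot: [0.997, -0.072, -0.001, 0.0]
contact_force: [1.2, -1.5, 8.0]
width: 0.0112
```

```bash
python3 st.py
```

```text
t 16.0 tcp [ 0.4845 -0.1061  0.0058] yawx -8.3 z [-0.001 -0.    -1.   ] F [ 1.2  -1.54  7.97] Fu 1.41 w 0.0112 along/lat rel bar0 -0.0189 -0.0008
```

{"op": "servo_tool", "data": {
  "targets": [
    [[0.001, -0.0001, 0], [0, 0, 0], 6],
    [[0.002, -0.0003, 0], [0, 0, 0], 6],
    [[0.003, -0.0004, 0], [0, 0, 0], 6],
    [[0.003, -0.0004, 0], [0, 0, 0], 6]
  ]
}}

```text
clock: 16.5
tcp_pos: [0.4869, -0.1064, 0.0057]
tool_rot: [0.997, -0.072, -0.001, 0.0]
contact_force: [0.9, -0.6, 8.9]
width: 0.0113
```

```bash
python3 st.py;python3 - <<'E'
from h import *
b=snap('scene','s18.png'); crop(b,110,200,170,300,'s18d.png',6)
E
python3 st.py
```

```text
t 16.5 tcp [ 0.4869 -0.1064  0.0057] yawx -8.31 z [-0.003  0.    -1.   ] F [ 0.94 -0.55  8.93] Fu 1.01 w 0.0113 along/lat rel bar0 -0.0165 -0.0008
scale 6
t 16.55 tcp [ 0.4869 -0.1064  0.0057] yawx -8.31 z [-0.003 -0.    -1.   ] F [-0.64 -1.13  9.25] Fu -0.47 w 0.0113 along/lat rel bar0 -0.0165 -0.0008
```

View pics/s18d.png

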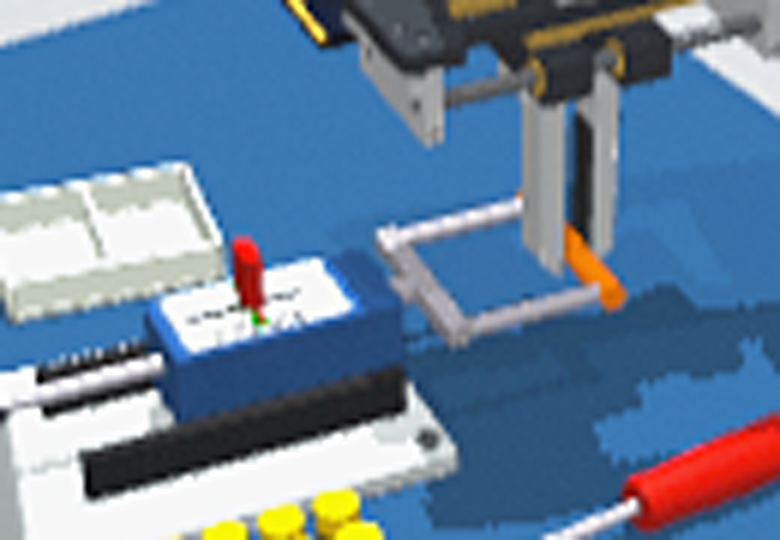

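{"op": "servo_tool", "data": {
  "targets": [
    [[0.001, -0.0001, 0], [0, 0, 0], 6],
    [[0.002, -0.0003, 0], [0, 0, 0], 6],
    [[0.002, -0.0003, 0], [0, 0, 0], 6]
  ]
}}

```text
clock: 16.92
tcp_pos: [0.4874, -0.1065, 0.0057]
tool_rot: [0.997, -0.072, -0.003, -0.0]
contact_force: [-3.2, 0.5, 10.5]
width: 0.0111
```

```bash
python3 st.py
```

```text
t 16.93 tcp [ 0.4874 -0.1065  0.0057] yawx -8.3 z [-0.006  0.    -1.   ] F [-3.2   0.48 10.52] Fu -3.24 w 0.0111 along/lat rel bar0 -0.0159 -0.0008
```

{"op": "servo_tool", "data": {
  "targets": [
    [[0.001, -0.0001, 0], [0, 0, 0], 6],
    [[0.002, -0.0003, 0], [0, 0, 0], 6],
    [[0.002, -0.0003, 0], [0, 0, 0], 6]
  ]
}}

```text
clock: 17.3
tcp_pos: [0.4892, -0.1068, 0.0057]
tool_rot: [0.997, -0.072, -0.003, -0.0]
contact_force: [-3.1, -0.8, 11.5]
width: 0.0115
```

```bash
python3 st.py;python3 - <<'E'
from h import *
b=snap('scene','s19.png'); crop(b,110,200,170,300,'s19d.png',6)
E
python3 st.py
```

```text
t 17.3 tcp [ 0.4892 -0.1068  0.0057] yawx -8.3 z [-0.006  0.001 -1.   ] F [-3.11 -0.8  11.54] Fu -2.96 w 0.0115 along/lat rel bar0 -0.0141 -0.0008
scale 6
t 17.35 tcp [ 0.4892 -0.1068  0.0057] yawx -8.3 z [-0.006  0.    -1.   ] F [-3.26  0.61 11.32] Fu -3.31 w 0.0112 along/lat rel bar0 -0.0141 -0.0008
```

View pics/s19d.png

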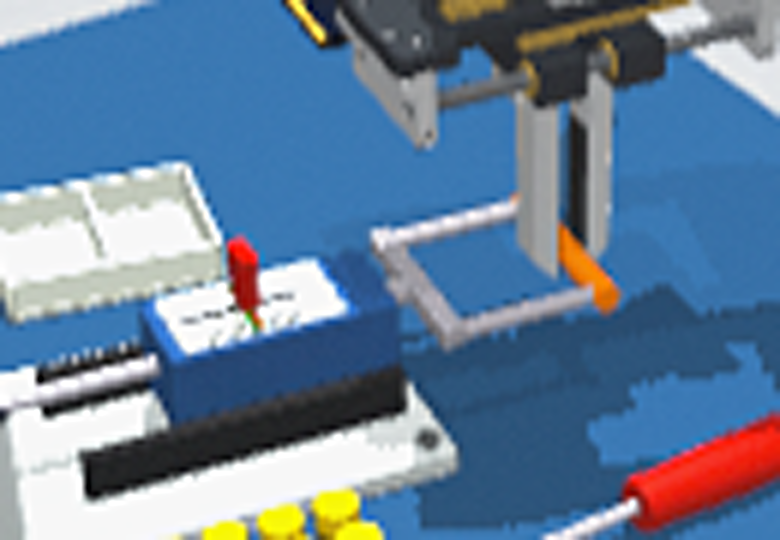

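The bar is fully in: the gauge gave way at a push of about 3 N. Now release and rise.

{"op": "servo_tool", "data": {
  "targets": [
    [[0, 0, 0], [0, 0, 0], 20],
    [[0, 0, 0], [0, 0, 0], 35],
    [[0, 0, 0], [0, 0, 0], 45],
    [[0, 0, 0], [0, 0, 0], 45]
  ]
}}

```text
clock: 17.85
tcp_pos: [0.4915, -0.1068, 0.0048]
tool_rot: [0.997, -0.072, -0.001, -0.0]
contact_force: [-1.2, -0.1, 0.1]
width: 0.0416
```

```bash
python3 st.py;python3 - <<'E'
from h import *
b=snap('scene','s20.png'); crop(b,110,200,170,300,'s20d.png',6)
E
```

```text
t 17.85 tcp [ 0.4915 -0.1068  0.0048] yawx -8.3 z [-0.002  0.001 -1.   ] F [-1.21 -0.08  0.14] Fu -1.19 w 0.0416 along/lat rel bar0 -0.0119 -0.0005
scale 6
```

View pics/s20d.png

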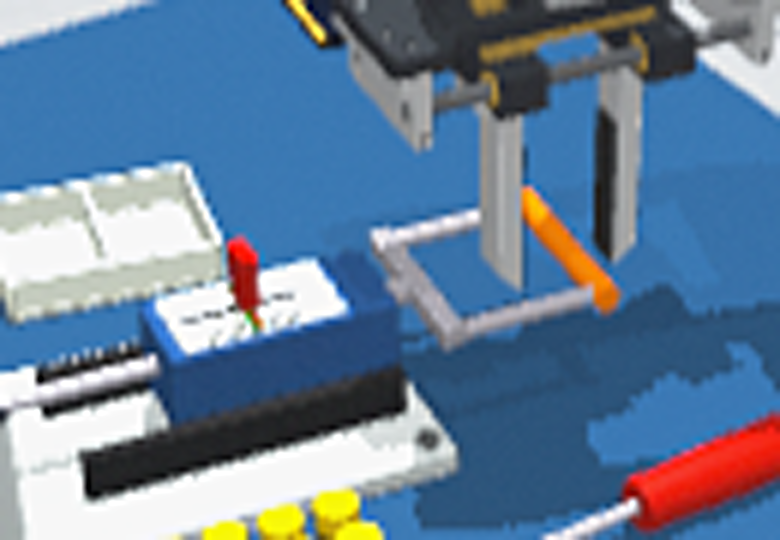

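The fingers are clear on both sides. Rising straight up.

{"op": "servo_tool", "data": {
  "targets": [
    [[0, 0, 0.02], [0, 0, 0], 45],
    [[0, 0, 0.05], [0, 0, 0], 45],
    [[0, 0, 0.09], [0, 0, 0], 45],
    [[0, 0, 0.13], [0, 0, 0], 45],
    [[0, 0, 0.15], [0, 0, 0], 45]
  ]
}}

```text
clock: 18.52
tcp_pos: [0.4932, -0.1074, 0.1584]
tool_rot: [0.997, -0.072, 0.002, 0.001]
contact_force: [0.1, -1.0, -0.2]
width: 0.0426
```

{"op": "servo_tool", "data": {
  "targets": [
    [[-0.05, 0, 0.03], [0, 0, 0], 45],
    [[-0.1, 0, 0.05], [0, 0, 0], 45],
    [[-0.1, 0, 0.05], [0, 0, 0], 45],
    [[-0.1, 0, 0.05], [0, 0, 0], 45]
  ]
}}

```text
clock: 19.02
tcp_pos: [0.3925, -0.107, 0.2052]
tool_rot: [0.997, -0.073, 0.0, -0.0]
contact_force: [0.4, 0.6, -0.5]
width: 0.042
```

```bash
python3 st.py;python3 - <<'E'
from h import *
b=snap('scene','s21.png'); crop(b,130,190,180,280,'s21d.png',8)
t=snap('top','t21.png'); crop(t,150,280,230,400,'t21.png',4.6)
E
```

```text
t 19.02 tcp [ 0.3925 -0.107   0.2052] yawx -8.32 z [ 0.  0. -1.] F [ 0.44  0.57 -0.52] Fu 0.35 w 0.042 along/lat rel bar0 -0.1098 -0.015
scale 8
scale 4.6
```

View pics/s21d.png

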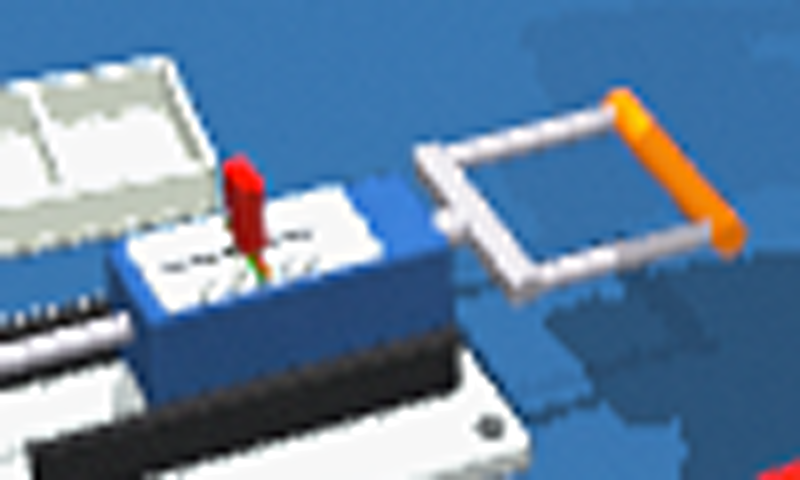

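View pics/t21.png

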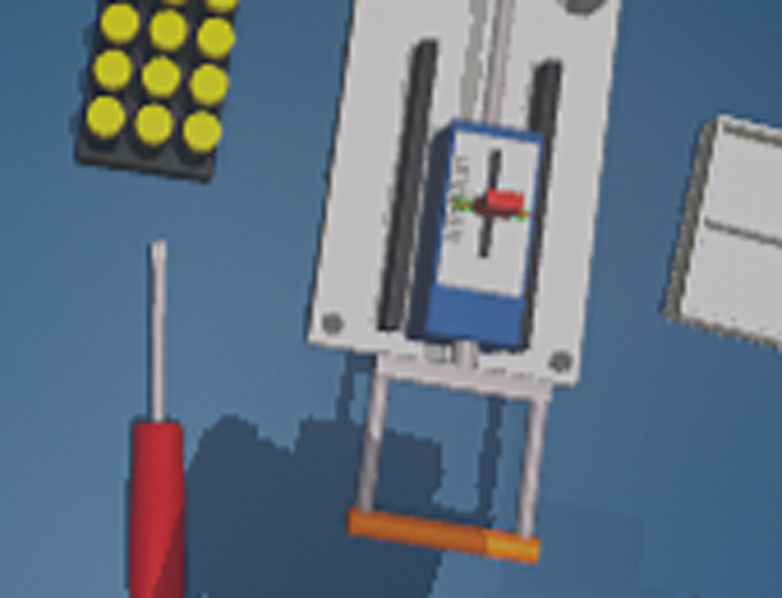

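The needle stands in the green band, the yoke is back tight to the gauge, the bystanders have not moved, and the arm is clear. Handing in.

```bash
python3 -c "
from rig import bot
print(bot.hand_in())"
```

```text
the job is handed in; nothing more can be done
None
```

The proof test is done and handed in after 19 s of the 61 s allowed. No verdict was reported, so the results below are my own readings.

- **Zeroing:** I pushed the red pointer back to its stop. The push settled at about 4 N and the gauge slid about 4 mm, which showed the pointer was against the stop.
- **Pull:** I gripped the orange bar, took up the link's play, and pulled until the needle stood mid-band in both camera views. The force read 11.3–12.4 N, and I held it there for over 1.3 s.
- **Return:** I eased the bar back in at about 24 mm/s until it pressed lightly on the gauge (about 3 N), then released it.
- **Last check:** Both cameras show the needle in the green band and the bar fully in. The rack, screwdriver and tray look unmoved, and the arm is clear with no contact force.

**Disagreements:**
- Both cameras put the fingertips about 29 mm higher than the reported tool height, while sideways position agreed. I used the pictures for height, and the contacts bore that out.
- While I held the bar, an upward force of up to about 11 N showed on the tool. It went away on release, and I did not find its cause.

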